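# Pick the brass nuts out of a covered pocket case

## Robot

A 7-joint arm with a two-finger parallel gripper is mounted at the origin on a cart in front of the work surface, level with it; the furniture and walls round the work are solid. World frame = base frame: x ahead of the robot, y to its left, z up, the work surface at z = 0. Lengths are in m, angles in rad, forces in N, time in s.
With the tool pointing down it reaches from about 0.425 to 0.925 m from the base axis. Payload 6.8 kg.
Tool frame: the origin (TCP) lies where the fingers leave the gripper's body, on its centre line; the fingertips stand 73 mm ahead of it and the grasp point (between the pads) lies 54 mm ahead of it; z points along the fingers, y is the line along which they close (so a half turn about z gives the same grasp; the last joint's range is limited). The gripper opens to 85 mm and grips with 20 to 120 N. Pads are 22 mm wide; open, the fingers measure 114 mm over their backs; the gripper's body (76 mm by 85 mm) begins 54 mm behind the grasp point. The pads swing forward as they close: fully open they stand 13 mm farther back than shut.
Start: joints at [1.148, 0.477, 0.022, 1.555, -0.011, 1.109, -0.083], TCP at [0.209, -0.642, 0.304] pointing down, gripper open.
Joint ranges: [-2.96, 2.96], [-0.34, 2.1], [-1.41, 1.46], [0.24, 2.44], [-1.37, 4.51], [0.17, 1.92], [-2.96, 2.96]. Speed limits (rad/s): [2.39, 2.39, 3.14, 3.14, 3.14, 3.14, 3.14].

## Interface

Orientations are given as a rotation vector (axis times angle).
In Python, from bench import r gives the robot as it stands.
- The arm moves only by the shell command python3 drive.py 'ROWS' [OPENING] [FORCE]. ROWS is rows parted by semicolons, their numbers by spaces, 1 to 5 of them, each of 6 numbers: dx, dy, dz in m, then a rotation vector rx, ry, rz in rad; each row is the pose to reach, as a shift and turn from the pose commanded when the command began, along the tool's axes at that moment; what a row does not reach only later rows make up. A row lasts 1/10 s, in which the tool goes at most 0.05 m and 0.15 rad, less where a joint would pass 70% of its speed; a pose out of reach is approached as far as the arm can. OPENING is the finger opening in m, set as the command begins (- or left out keeps the last). The fingers move at their own pace and stop on an object; FORCE is the grip in N (left out, the last holds). Time passes only in rows, so rows that do not move let the fingers close. It prints the time, the measured TCP pose, the force, the opening and the grip force at its end.
- r.get_obs(): the state, without advancing time (a new reading comes with each control period).
- r.grab_frame(name): name is "scene" or "top" or "wrist"; returns (picture, depth): 400x640x3 uint8, blue, green, red; 400x640 float32, m along the optical axis (not along the pixel's ray), 0 where there is no reading.
- r.camera_info(name): a dict with "camera_matrix" (3x3 intrinsics, pixels), "k1" (the pictures are not rectified: a ray, as slopes to the right and down, at radius r is drawn at 1 + k1 r^2 times it, then the intrinsics apply), "R" (3x3) and "t" (3): a world point X has camera coordinates R X + t. Camera axes: x right, y down, z forward; pixel columns grow to the right and rows downward; lengths in m; the calibration is good to about 2 mm. A picture is of the moment at which its call begins: read the wrist's pose just before it. camera_info takes no time and is no camera call; for the wrist camera it gives the pose at the moment of the call.
- r.hand_in(): hands the job in; it is judged then, once.
The state is a dict: "clock": time; "joints": joint angles; "qvel": joint speeds; "tau": joint torques, N m; "tcp_pos": TCP position; "orientation": TCP orientation; "contact_force": force on the tool from outside, world axes, zero at the start; "moment": the same for the moment, N m; "grip_width": finger opening in m; "gripper_force": force on a finger pad.
Only numpy, scipy, OpenCV 4.12 (cv2) and the standard library are available. Lean on these libraries where they do the work, as an engineer would, in place of code of your own. Each camera call takes 0.05 s, during which the arm holds its last target. There are 200 camera calls.

## Task

Lever the nut case's cover up with the screwdriver's blade under the yellow lip (no fingers on the cover while you pry) and swing it fully back, then lay the screwdriver down flat on the bench. Pluck the two brass nuts out of their pockets and set them down gently, lying flat, in the steel parts dish; leave the cover open and the four steel nuts in their pockets, and do not shift or knock over the bolts and the jar.

Things in the scene. Friction and masses are not known exactly. Their poses are not given: they have to be found in the camera images.
- hinge (a point): middle of the cover's hinge axis, at the back of the case, 34.5 mm above the bench; axes as the case's; the cover turns about its y axis. Beyond the case, from world x = 0.72 m on, stands a fixed green tool case, about 0.2 m tall
- nut_case: blue pocket case, fixed: 112 (its x) by 164 mm (its y), top face 34 mm high. Origin: centre of underside; -x is the front (yellow lip), looking roughly to world -y; hinge along +x. Six square pockets 32 mm wide, 5 mm deep, at x = +-26 and y = -52, 0, +52 mm, a nut in each. Front face upright at x = -56 mm; below the lip all is open to the bench
- cover_hinge (a joint): angle of the hinged cover: 0 shut, 2.2 rad fully open, leaning back behind the case; friction (about 1 N lifts it at the lip) holds it at any angle. Grey frame, clear window, 116.5 mm from hinge axis to front, 164 mm wide, 14 mm deep; shut, its lower rim lies 34.5 mm above the bench, its top 48.5 mm, over all six nuts
- lip_edge (a point): middle of the lip's outer edge, on its underside; shut, 34.5 mm above the bench
- cover: the cover itself; origin on the hinge axis in its middle; x, y, z as the case's when shut. In the middle of its front edge is a level yellow pry lip, 70 mm wide (y), 4 mm thick, that overhangs the case's front face by 16 mm, from x = -116 to -132 mm, its underside 34.5 mm above the bench
- screwdriver: flat screwdriver with red ribbed handle, 218 mm long, lying on the bench; origin on the bench at mid-length, z up; the axis of handle and shaft runs along its y, 14 mm above the origin. Handle from y = +1 to +106 mm, about 30 mm thick; steel shaft, 6.4 mm thick, to the blade's tip at y = -109 mm. 70 to 130 g, centre of mass about y = +40 mm
- brass_nut_0: brass-coloured hexagon M16 nut lying flat in a pocket, 24 mm across flats (the flats face its own +-x and the directions 60 degrees round from that), 27.7 mm across corners, 13 mm tall, 35 g; origin at the centre of its underside, z up its bore; it stands 8 mm out of its pocket
- brass_nut_1: brass-coloured hexagon M16 nut lying flat in a pocket, 24 mm across flats (the flats face its own +-x and the directions 60 degrees round from that), 27.7 mm across corners, 13 mm tall, 35 g; origin at the centre of its underside, z up its bore; it stands 8 mm out of its pocket
- steel_nut_0: grey steel hexagon M16 nut lying flat in a pocket, 24 mm across flats (the flats face its own +-x and the directions 60 degrees round from that), 27.7 mm across corners, 13 mm tall, 35 g; origin at the centre of its underside, z up its bore; it stands 8 mm out of its pocket; stays in the case
- steel_nut_1: grey steel hexagon M16 nut lying flat in a pocket, 24 mm across flats (the flats face its own +-x and the directions 60 degrees round from that), 27.7 mm across corners, 13 mm tall, 35 g; origin at the centre of its underside, z up its bore; it stands 8 mm out of its pocket; stays in the case
- steel_nut_2: grey steel hexagon M16 nut lying flat in a pocket, 24 mm across flats (the flats face its own +-x and the directions 60 degrees round from that), 27.7 mm across corners, 13 mm tall, 35 g; origin at the centre of its underside, z up its bore; it stands 8 mm out of its pocket; stays in the case
- steel_nut_3: grey steel hexagon M16 nut lying flat in a pocket, 24 mm across flats (the flats face its own +-x and the directions 60 degrees round from that), 27.7 mm across corners, 13 mm tall, 35 g; origin at the centre of its underside, z up its bore; it stands 8 mm out of its pocket; stays in the case
- parts_dish: round steel parts dish, open at the top, 112 mm across the rim, 20 mm tall, wall 3 mm, floor 3 mm thick and 98 mm across inside; loose, 0.4 kg; origin at the centre of its underside. Beyond it, from world x = 0.73 m on, stands a fixed bench grinder, about 0.25 m tall; on the robot's side is a low clamp fixture
- driver_handle (a point): point on the screwdriver's axis, 53 mm inside the handle from its front end (y = +54 mm); 14 mm above the bench when it lies
- driver_tip (a point): tip of the screwdriver's blade (y = -109 mm)
- tall_bolt: bystander: grey M16 bolt standing on its head, 66 mm tall, 27 mm across, beside the front of the case; origin at the centre of its underside
- dark_bolt: bystander: dark M16 bolt standing on its head, 60 mm tall, 27 mm across, beyond the dish; origin at the centre of its underside
- white_jar: bystander: white jar with white screw lid, 50 mm across, 79 mm tall, on the robot's side of the case; origin at the centre of its underside

How it is judged:
On the way, in this order (a step that is already met when the one before it is completed fails the run):
1. the screwdriver has levered the cover up by at least 0.35 rad, its blade pressing on it and no finger on the cover (value of joint cover_hinge above 0.35 rad and contact force between screwdriver and cover above 0.15 N and contact force between the fingers and cover below 0.1 N), for 0.1 s.
2. the cover stands open past 1.4 rad (value of joint cover_hinge above 1.4 rad), for 0.2 s.
At the end, for the whole second after the job is handed in: both brass nuts lie flat (0.2 rad) and at rest in the level dish, within 50 mm of its centre; cover open beyond 1.4 rad; screwdriver at rest on the bench (handle axis under 26 mm, tip under 30 mm up); steel nuts in their pockets, moved under 12 mm; bolts and jar upright, moved under 30 mm (value of joint cover_hinge above 1.4 rad and horizontal distance between each of brass_nut_0, brass_nut_1 and parts_dish below 0.05 m and z of each of brass_nut_0, brass_nut_1 in the frame of parts_dish below 0.022 m and angle between the z axis of each of brass_nut_0, brass_nut_1 and the z axis of parts_dish, either way round below 0.2 rad and linear speed of each of brass_nut_0, brass_nut_1 below 0.02 m/s and z of each of steel_nut_0, steel_nut_1, steel_nut_2, steel_nut_3 in the frame of nut_case below 0.033 m and distance of each of steel_nut_0, steel_nut_1, steel_nut_2, steel_nut_3 from where it was at the start of the episode below 0.012 m and height (world z) of driver_handle below 0.026 m and height (world z) of driver_tip below 0.03 m and linear speed of screwdriver below 0.03 m/s and angle between parts_dish's own z axis and vertical below 0.1 rad and distance of each of tall_bolt, dark_bolt, white_jar from where it was at the start of the episode below 0.03 m and angle between each of tall_bolt, dark_bolt, white_jar's own z axis and vertical below 0.2 rad); the robot touches nothing.
It fails at once if a bystander (either bolt or the jar) is pushed more than 30 mm or knocked over (distance of any of tall_bolt, dark_bolt, white_jar from where it was at the start of the episode above 0.03 m or angle between any of tall_bolt, dark_bolt, white_jar's own z axis and vertical above 0.4 rad).
It fails at once if a steel nut is taken out of its pocket (distance of any of steel_nut_0, steel_nut_1, steel_nut_2, steel_nut_3 from where it was at the start of the episode above 0.02 m).
It fails at once if a brass nut is dropped (let go more than about 25 mm above what it lands on) ((linear speed of brass_nut_0 above 0.7 m/s and contact force between the fingers and brass_nut_0 below 0.05 N) or (linear speed of brass_nut_1 above 0.7 m/s and contact force between the fingers and brass_nut_1 below 0.05 N)).
It also fails if it takes over 72 s, if anything falls off the work surface, if the arm or the gripper's body presses on something with over 40 N, if the wrist force passes 120 N, or if a joint passes its speed limit or range.

## Working session

There is one attempt and no reset: what is moved stays moved. The work goes in short steps, Python scripts to look and compute and a shell command to move; the robot and the scene stay as the last step left them, time stands still between calls to the robot, and variables do not carry over. Pictures are saved under pics/ and viewed, at most 10 in all, crops included, and the job is handed in when it is done.

```bash
ls; mkdir -p pics
python3 - <<'E'
from bench import r
import cv2,numpy as np
o=r.get_obs();print({k:np.round(v,3) for k,v in o.items()})
for n in("scene","top"):
    i,d=r.grab_frame(n);cv2.imwrite(f"pics/{n}0.png",i);np.save(f"pics/{n}0.npy",d)
    print(r.camera_info(n))
E
```

```text
bench.py
drive.py
pics
{'clock': np.float64(0.0), 'joints': array([ 1.148,  0.478,  0.022,  1.556, -0.011,  1.109, -0.083]), 'qvel': array([ 0.   , -0.   ,  0.001,  0.002,  0.   , -0.001,  0.   ]), 'tau': array([-0.0000e+00, -5.9644e+01,  1.6080e+00, -2.8119e+01,  1.2000e-02,
        1.0000e-02,  0.0000e+00]), 'tcp_pos': array([ 0.209, -0.641,  0.303]), 'orientation': array([-3.101e+00, -4.920e-01,  1.000e-03]), 'contact_force': array([-0.491,  0.383,  0.527]), 'moment': array([0.017, 0.018, 0.035]), 'gripper_force': np.float64(0.0), 'grip_width': np.float64(0.085)}
{'camera_matrix': array([[472.45009894,   0.        , 316.51913186],
       [  0.        , 472.45009894, 196.48817394],
       [  0.        ,   0.        ,   1.        ]]), 'k1': -0.02340269340543811, 'R': array([[-0.7276922 , -0.68590306, -0.00102519],
       [-0.3875895 ,  0.41243589, -0.82442163],
       [ 0.56589614, -0.59952783, -0.5659752 ]]), 't': array([0.31813897, 0.27160471, 0.95426541])}
{'camera_matrix': array([[388.62199521,   0.        , 317.19509672],
       [  0.        , 388.62199521, 204.97503879],
       [  0.        ,   0.        ,   1.        ]]), 'k1': -0.040465693447294684, 'R': array([[ 0.02193887, -0.99941936,  0.02606974],
       [-0.98460013, -0.02612257, -0.17285888],
       [ 0.17343952, -0.02187594, -0.98460153]]), 't': array([-0.1018199 ,  0.5125462 ,  0.95960444])}
```
View pics/top0.png

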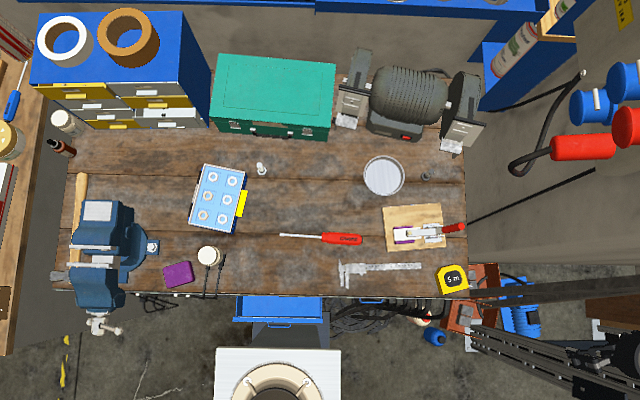

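View pics/scene0.png

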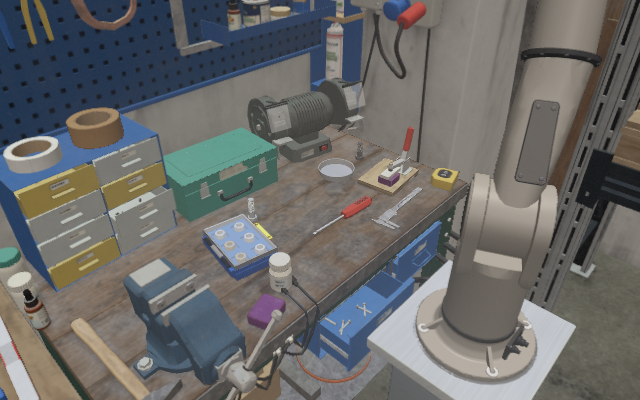

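The top view shows the case around (218,197), its yellow lip at (243,203) facing right, the screwdriver from its tip (280,235) to the handle end (362,239), the dish at (383,176), the tall bolt at (261,168), the dark bolt at (425,177) and the jar at (208,255). The scene view agrees with this.

Create h.py:
```python
from bench import r
import cv2,numpy as np
from scipy.spatial.transform import Rotation as Rot
def ray(n,uv,z,ci=None):
    c=ci or r.camera_info(n);K=c["camera_matrix"]
    uv=np.atleast_2d(np.array(uv,float))
    p=cv2.undistortPoints(uv[:,None],K,np.array([c["k1"],0,0,0,0.]))[:,0]
    d=np.c_[p,np.ones(len(p))]@c["R"]; o=-c["R"].T@c["t"]
    return o+d*((z-o[2])/d[:,2])[:,None]
def mask(i,lo,hi,box):
    m=cv2.inRange(cv2.cvtColor(i,cv2.COLOR_BGR2HSV),lo,hi);x0,y0,x1,y1=box
    q=np.zeros_like(m);q[y0:y1,x0:x1]=m[y0:y1,x0:x1];return q
def pts(m): y,x=np.nonzero(m);return np.c_[x,y].astype(float)
```

Run:
```python
from h import *
i=cv2.imread("pics/top0.png")
def rect(m,z):
    w=ray("top",pts(m),z)[:,:2]*1000
    return [np.round(v,1) for v in cv2.minAreaRect(w.astype(np.float32))]
print("lip",rect(mask(i,(22,120,100),(35,255,255),(230,185,260,222)),.0385))
print("lip corners",np.round(cv2.boxPoints(cv2.minAreaRect((ray("top",pts(mask(i,(22,120,100),(35,255,255),(230,185,260,222))),.0385)[:,:2]*1000).astype(np.float32)))))
m=mask(i,(0,150,60),(6,255,255),(300,220,380,250))|mask(i,(174,150,60),(180,255,255),(300,220,380,250))
print("handle",rect(m,.014)); w=ray("top",pts(m),.014)[:,:2];vx,vy,_,_=cv2.fitLine(w.astype(np.float32),2,0,.01,.01).ravel();print(vx,vy)
print("jar,tbolt,dbolt,dish",np.round(ray("top",[(208,255)],.079),3),np.round(ray("top",[(260,165),(425,176)],.06),3),np.round(ray("top",[(383,176)],.02),3))
print("tip",ray("top",[(280,235)],.014))
c=cv2.resize(i[150:265,170:300],None,fx=6,fy=5,interpolation=cv2.INTER_CUBIC);cv2.imwrite("pics/c1.png",c)
```

```text
lip [array([517.2, 108.8]), array([17.2, 71.7]), np.float64(79.3)]
lip corners [[480. 107.]
 [551.  94.]
 [554. 111.]
 [484. 124.]]
handle [array([ 433.8, -154.9]), array([ 31.7, 105.8]), np.float64(1.2)]
0.048197143 0.9988378
jar,tbolt,dbolt,dish [[0.378 0.175 0.079]] [[ 0.614  0.061  0.06 ]
 [ 0.597 -0.369  0.06 ]] [[ 0.604 -0.266  0.02 ]]
tip [[0.43773272 0.00599032 0.014     ]]
```

View pics/c1.png

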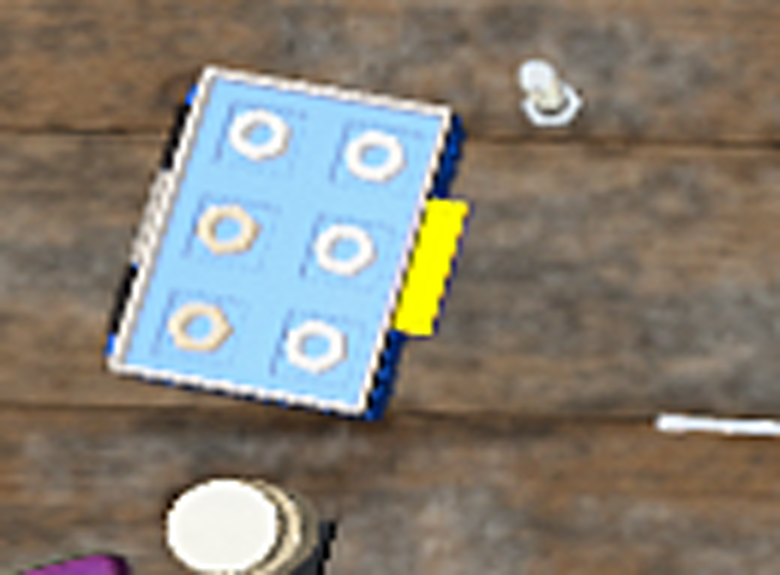

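```bash
cat >> h.py <<'E'
def go(p,yaw_y,pitch=0):
    """delta to TCP p, tool down with tool y at world angle yaw_y; pitch about tool y"""
    o=r.get_obs();R0=Rot.from_rotvec(o["orientation"])
    y=np.array([np.cos(yaw_y),np.sin(yaw_y),0]);z=np.array([0,0,-1.]);x=np.cross(y,z)
    R1=Rot.from_matrix(np.c_[x,y,z])*Rot.from_euler('y',pitch)
    print("t",np.round(o["clock"],2),"tcp",np.round(o["tcp_pos"],4),"shift",np.round(R0.inv().apply(np.array(p)-o["tcp_pos"]),4),"rot",np.round((R0.inv()*R1).as_rotvec(),3))
E
python3 - <<'E'
from h import *
go([.434,-.155,.25],np.radians(-1.7))
E
```

```text
t 0.1 tcp [ 0.2089 -0.6414  0.303 ] shift [ 0.3647 -0.3927  0.0536] rot [-2.000e-03 -1.000e-03 -1.226e+00]
```

```bash
python3 drive.py '.033 -.036 .005 0 0 -.12; .066 -.072 .01 0 0 -.24; .1 -.107 .015 0 0 -.36; .133 -.143 .02 0 0 -.48; .166 -.178 .025 0 0 -.6'; python3 -c "
from h import *
go([.434,-.155,.25],np.radians(-1.7))"
```

```text
clock: 0.6
tcp_pos: [0.3121, -0.4191, 0.2785]
orientation: [-2.815, -1.394, 0.0]
contact_force: [0.9, -0.4, 0.1]
grip_width: 0.0857
gripper_force: 0.0
t 0.6 tcp [ 0.3121 -0.4191  0.2785] shift [ 0.2839 -0.063   0.0285] rot [-0.    -0.    -0.621]
```

```bash
python3 drive.py '.045 -.01 .005 0 0 -.1; .09 -.02 .01 0 0 -.2; .135 -.03 .015 0 0 -.3; .18 -.04 .02 0 0 -.4; .225 -.05 .025 0 0 -.5'
python3 - <<'E'
from h import *
go([.434,-.155,.25],np.radians(-1.7))
c=r.camera_info("wrist");i,d=r.grab_frame("wrist");cv2.imwrite("pics/w1.png",i)
E
```

```text
clock: 1.1
tcp_pos: [0.4096, -0.2107, 0.2537]
orientation: [2.384, 2.046, -0.0]
contact_force: [1.9, -0.0, 0.2]
grip_width: 0.0852
gripper_force: 0.0
t 1.1 tcp [ 0.4096 -0.2107  0.2537] shift [0.0587 0.0157 0.0037] rot [-0.     0.    -0.122]
```

View pics/w1.png

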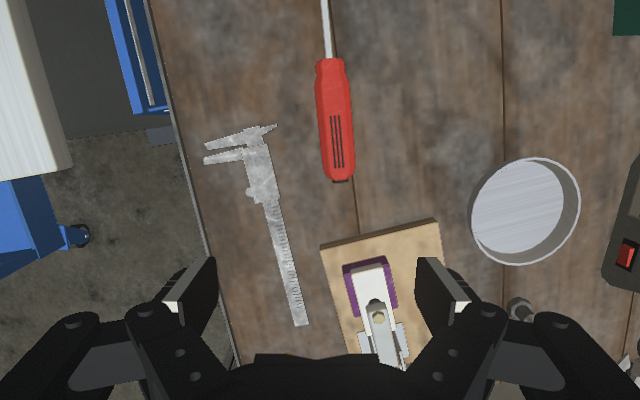

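The wrist view shows the handle from (328,58) to (340,182), the shaft going up from it, the dish at (525,211), and the clamp below.

Run:
```python
from h import *
c=r.camera_info("wrist");i,d=r.grab_frame("wrist")
m=mask(i,(0,150,60),(6,255,255),(290,0,370,200))|mask(i,(174,150,60),(180,255,255),(290,0,370,200))
w=ray("wrist",pts(m),.014,c)[:,:2]
b=cv2.minAreaRect((w*1000).astype(np.float32));print(b)
l=cv2.fitLine(w.astype(np.float32),2,0,.01,.01).ravel();print(l)
print("dish",ray("wrist",[(525,211)],.02,c))
go([b[0][0]/1000,b[0][1]/1000,.12],np.arctan2(l[3-2],l[0])-np.pi/2)
```

```text
((434.33685302734375, -156.0919189453125), (107.90596771240234, 30.332439422607422), 87.34248352050781)
[ 0.04548061  0.9989652   0.43451282 -0.15247159]
dish [[ 0.60997533 -0.25483068  0.02      ]]
t 1.2 tcp [ 0.4115 -0.2064  0.2536] shift [0.0528 0.0154 0.1337] rot [ 0.    -0.003 -0.098]
```

```bash
python3 drive.py '.027 .008 0 0 0 -.05; .053 .0155 .03 0 0 -.098; .053 .0155 .08 0 0 -.098; .053 .0155 .12 0 0 -.098; .053 .0155 .13 0 0 -.098'; python3 drive.py '0 0 0.02 0 0 0;0 0 0.04 0 0 0;0 0 0.04 0 0 0';python3 -c "
from h import *
go([.4343,-.1560,.078],np.radians(-2.6))"
```

```text
clock: 1.7
tcp_pos: [0.4303, -0.162, 0.1204]
orientation: [-2.28, -2.152, 0.006]
contact_force: [-0.2, 0.4, 0.2]
grip_width: 0.0854
gripper_force: 0.0
clock: 2.0
tcp_pos: [0.4322, -0.1627, 0.0831]
orientation: [-2.284, -2.154, 0.003]
contact_force: [-1.0, -0.9, 0.3]
grip_width: 0.0856
gripper_force: 0.0
t 2.0 tcp [ 0.4322 -0.1627  0.0831] shift [0.0068 0.0018 0.0051] rot [-0.003 -0.    -0.013]
```

```bash
python3 drive.py '.007 .002 0.003 0 0 -.01;.007 .002 0.004 0 0 -.01;.007 .002 0.004 0 0 -.01'; python3 drive.py '0 0 0 0 0 0;0 0 0 0 0 0;0 0 0 0 0 0;0 0 0 0 0 0;0 0 0 0 0 0' .015 80;python3 drive.py '0 0 0 0 0 0;0 0 0 0 0 0;0 0 0 0 0 0'
```

```text
clock: 2.3
tcp_pos: [0.436, -0.1555, 0.0809]
orientation: [2.272, 2.167, 0.001]
contact_force: [-0.7, 0.3, 0.3]
grip_width: 0.0853
gripper_force: 0.0
clock: 2.8
tcp_pos: [0.4354, -0.1557, 0.0804]
orientation: [2.274, 2.167, -0.0]
contact_force: [-3.0, -0.6, 7.9]
grip_width: 0.0272
gripper_force: 78.3
clock: 3.1
tcp_pos: [0.4354, -0.1557, 0.0804]
orientation: [2.274, 2.167, -0.0]
contact_force: [-1.8, 0.1, 8.2]
grip_width: 0.0276
gripper_force: 78.3
```

```bash
python3 drive.py '0 0 -.03 0 0 0;0 0 -.06 0 0 0;0 0 -.06 0 0 0';python3 -c "
from h import *
go([.4804,-.0888,.13],np.radians(-10.6))"
```

```text
clock: 3.4
tcp_pos: [0.4372, -0.156, 0.1428]
orientation: [2.271, 2.164, 0.004]
contact_force: [1.7, 0.0, -1.2]
grip_width: 0.0275
gripper_force: 79.9
t 3.4 tcp [ 0.4372 -0.156   0.1428] shift [0.0693 0.0398 0.0129] rot [0.006 0.001 0.137]
```

```bash
python3 drive.py '.03 .02 0.006 0 0 0.07;.069 .04 .013 0 0 .137;.069 .04 .013 0 0 .137;.069 .04 .013 0 0 .137'
python3 - <<'E'
from h import *
go([.4804,-.0888,.13],np.radians(-10.6))
c=r.camera_info("wrist");i,d=r.grab_frame("wrist");cv2.imwrite("pics/w2.png",i)
j,d2=r.grab_frame("top");cv2.imwrite("pics/top2.png",j)
j=cv2.resize(j[150:250,190:350],None,fx=4,fy=4,interpolation=cv2.INTER_CUBIC)
a=np.zeros((400,640+0,3),np.uint8)
cv2.imwrite("pics/t2c.png",j)
m=mask(i,(22,120,100),(35,255,255),(0,0,640,300));w=ray("wrist",pts(m),.0385,c)[:,:2]*1000
print(m.sum()/255,cv2.minAreaRect(w.astype(np.float32)))
E
```

```text
clock: 3.8
tcp_pos: [0.4784, -0.0873, 0.126]
orientation: [-2.413, -2.01, 0.001]
contact_force: [-0.1, -0.8, -0.3]
grip_width: 0.0274
gripper_force: 79.9
t 3.8 tcp [ 0.4784 -0.0873  0.126 ] shift [-0.0011  0.0022 -0.004 ] rot [-0.002 -0.     0.004]Traceback (most recent call last):
  File "<stdin>", line 8, in <module>
  File "h.py", line 7, in ray
    p=cv2.undistortPoints(uv[:,None],K,np.array([c["k1"],0,0,0,0.]))[:,0]
      ~~~~~~~~~~~~~~~~~~~^^^^^^^^^^^^^^^^^^^^^^^^^^^^^^^^^^^^^^^^^^^
cv2.error: OpenCV(4.12.0) /io/opencv/modules/calib3d/src/undistort.dispatch.cpp:347: error: (-215:Assertion failed) CV_IS_MAT(_src) && CV_IS_MAT(_dst) && (_src->rows == 1 || _src->cols == 1) && (_dst->rows == 1 || _dst->cols == 1) && _src->cols + _src->rows - 1 == _dst->rows + _dst->cols - 1 && (CV_MAT_TYPE(_src->type) == CV_32FC2 || CV_MAT_TYPE(_src->type) == CV_64FC2) && (CV_MAT_TYPE(_dst->type) == CV_32FC2 || CV_MAT_TYPE(_dst->type) == CV_64FC2) in function 'cvUndistortPointsInternal'
```

View pics/w2.png

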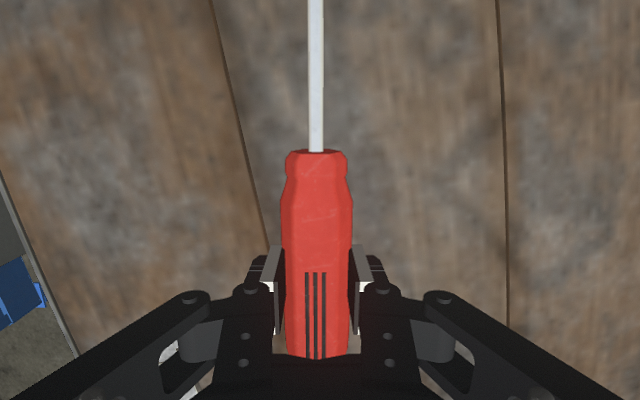

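The wrist view shows the screwdriver held straight in the fingers, its shaft running up at column 316; the tip is out of view.

Run:
```python
from h import *
a=cv2.imread("pics/top0.png");b=cv2.imread("pics/top2.png")
o=r.get_obs();T=o["tcp_pos"];R=Rot.from_rotvec(o["orientation"])
p=T+R.apply([.163,0,.0664]);print("pred tip",p)
df=cv2.absdiff(a,b).max(2)>45
y,x=np.nonzero(df[195:225,247:290]);x+=247;y+=195
for c in range(x.min(),x.min()+25,2):
    k=x==c
    if k.any(): print(c,y[k].mean().round(1),k.sum(),np.round(ray("top",[(c,y[k].mean())],p[2])[0],4))
```

```text
pred tip [0.50753704 0.07076794 0.05972494]
254 206.5 4 [0.5042 0.0715 0.0597]
256 206.5 4 [0.5044 0.0664 0.0597]
258 207.0 3 [0.5032 0.0613 0.0597]
260 207.5 2 [0.5021 0.0561 0.0597]
262 208.0 3 [0.5009 0.051  0.0597]
264 208.0 3 [0.5011 0.0459 0.0597]
266 209.0 3 [0.4986 0.0407 0.0597]
268 209.0 3 [0.4987 0.0357 0.0597]
270 209.0 3 [0.4989 0.0306 0.0597]
272 210.0 3 [0.4964 0.0254 0.0597]
274 210.0 3 [0.4966 0.0203 0.0597]
276 211.0 3 [0.4941 0.0152 0.0597]
278 211.0 3 [0.4943 0.0101 0.0597]
```

View pics/t2c.png

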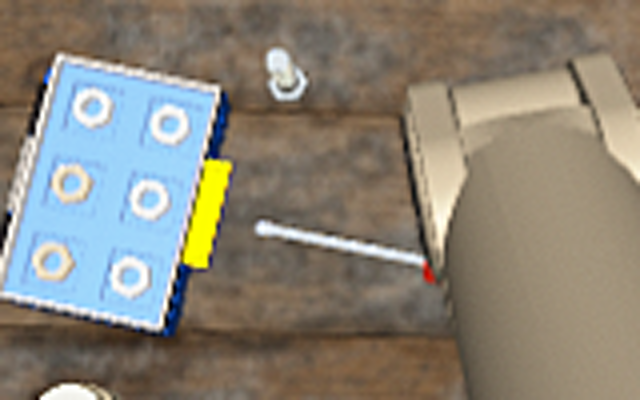

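The crop shows the tip at crop (260,228), about 30 mm in front of the lip and level with it; this matches the predicted tip.

```bash
python3 drive.py '0 .004 .02 0 0 0;0 .004 .0366 0 0 0;0 .004 .0366 0 0 0;0 .004 .0366 0 0 0'; python3 drive.py '.012 0 0 0 0 0;.024 0 0 0 0 0;.036 0 0 0 0 0;.041 0 0 0 0 0;.041 0 0 0 0 0'
python3 - <<'E'
from h import *
o=r.get_obs();T=o["tcp_pos"];R=Rot.from_rotvec(o["orientation"])
print(T+R.apply([.163,0,.0664]),o["contact_force"])
j,d2=r.grab_frame("scene");cv2.imwrite("pics/s3.png",cv2.resize(j[190:290,190:350],None,fx=5,fy=5,interpolation=cv2.INTER_CUBIC))
E
```

```text
clock: 4.3
tcp_pos: [0.4818, -0.0904, 0.0903]
orientation: [-2.418, -2.004, 0.002]
contact_force: [-0.1, 0.5, -0.3]
grip_width: 0.0274
gripper_force: 79.9
clock: 4.8
tcp_pos: [0.4904, -0.0475, 0.0906]
orientation: [2.414, 2.01, 0.001]
contact_force: [-0.1, -0.2, -1.1]
grip_width: 0.0274
gripper_force: 79.9
[0.52005778 0.11286707 0.02426482] [-0.07187521 -0.22499346 -1.11186928]
```

View pics/s3.png

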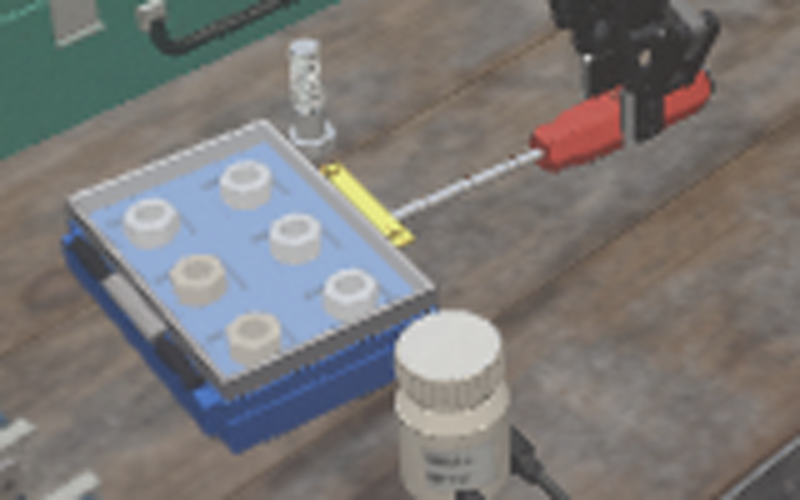

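The crop shows the blade under the middle of the yellow lip, about 12 mm in. Levering now.

```bash
python3 drive.py '0 0 -.010 0 0 0;.002 0 -.025 0 0 0;.005 0 -.04 0 0 0;.010 0 -.053 0 0 0;.014 0 -.065 0 0 0'; python3 drive.py '0 0 0 0 0 0;0 0 0 0 0 0;0 0 0 0 0 0'
python3 - <<'E'
from h import *
o=r.get_obs();T=o["tcp_pos"];R=Rot.from_rotvec(o["orientation"])
print(T+R.apply([.163,0,.0664]),o["contact_force"])
j,d2=r.grab_frame("scene");cv2.imwrite("pics/s4.png",cv2.resize(j[150:290,190:390],None,fx=4,fy=4,interpolation=cv2.INTER_CUBIC))
E
```

```text
clock: 5.35
tcp_pos: [0.4925, -0.0355, 0.1564]
orientation: [2.418, 2.006, -0.0]
contact_force: [0.3, -0.3, -3.2]
grip_width: 0.0271
gripper_force: 79.7
clock: 5.65
tcp_pos: [0.4924, -0.0353, 0.1549]
orientation: [-2.417, -2.006, 0.001]
contact_force: [0.3, -1.1, -1.3]
grip_width: 0.0272
gripper_force: 79.9
[0.5223901  0.12487974 0.08851318] [ 0.29895025 -1.07443574 -1.25820831]
```

View pics/s4.png

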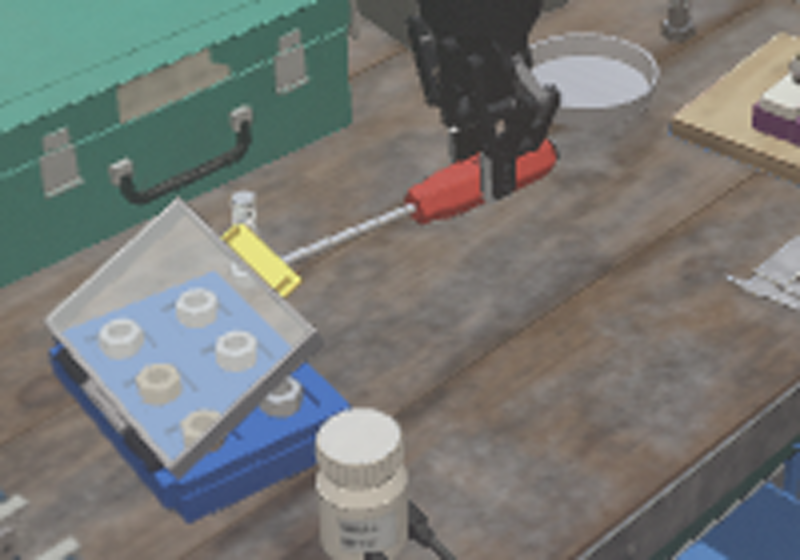

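The crop shows the cover lifted to about 0.5 rad on the blade, with the fingers on the handle only. Following the arc now.

```bash
python3 drive.py '.014 0 -.021 0 0 0;.025 0 -.032 0 0 0;.037 0 -.041 0 0 0;.050 0 -.049 0 0 0;.063 0 -.055 0 0 0'; python3 drive.py '.017 0 -.005 0 0 0;.035 0 -.008 0 0 0;.053 0 -.008 0 0 0;.071 0 -.006 0 0 0;.09 0 0 0 0 0';python3 drive.py '.017 0 .007 0 0 0;.034 0 .016 0 0 0;.034 0 .016 0 0 0'
python3 - <<'E'
from h import *
o=r.get_obs();T=o["tcp_pos"];R=Rot.from_rotvec(o["orientation"])
print(T+R.apply([.163,0,.0664]),o["contact_force"])
j,d2=r.grab_frame("scene");cv2.imwrite("pics/s5.png",cv2.resize(j[110:310,150:400],None,fx=3,fy=3,interpolation=cv2.INTER_CUBIC))
E
```

```text
clock: 6.2
tcp_pos: [0.5046, 0.0277, 0.2109]
orientation: [2.417, 2.006, 0.001]
contact_force: [-0.1, -2.0, -1.4]
grip_width: 0.0274
gripper_force: 79.9
clock: 6.7
tcp_pos: [0.521, 0.1166, 0.2106]
orientation: [2.417, 2.007, 0.001]
contact_force: [0.5, -1.8, -0.6]
grip_width: 0.027
gripper_force: 79.9
clock: 7.0
tcp_pos: [0.5266, 0.151, 0.1934]
orientation: [-2.413, -2.009, 0.001]
contact_force: [-0.6, 0.6, 2.5]
grip_width: 0.0274
gripper_force: 80.3
[0.55604389 0.31135099 0.12711798] [-0.58289851  0.62149994  2.45312507]
```

View pics/s5.png

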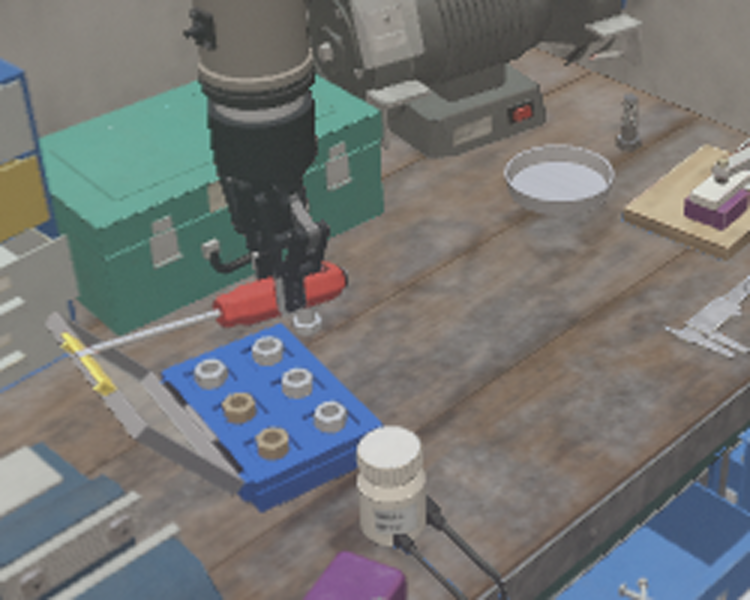

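The crop shows the cover leaning fully back, all six nuts in their pockets (brass at crop (239,407) and (272,443)), with the bolts and jar standing. Withdrawing now and laying the driver down.

```bash
python3 drive.py '-.02 0 -.02 0 0 0;-.06 0 -.02 0 0 0;-.1 0 -.02 0 0 0;-.15 0 -.02 0 0 0;-.2 0 -.02 0 0 0';python3 drive.py '-.045 -.01 0 0 0 0;-.09 -.02 0 0 0 0;-.1 -.03 .02 0 0 0;-.1 -.03 .05 0 0 0;-.1 -.03 .07 0 0 0'; python3 -c "
from h import *
go([.4343,-.1560,.0835],np.radians(-10.6))"
```

```text
clock: 7.55
tcp_pos: [0.4899, -0.0493, 0.215]
orientation: [2.416, 2.007, 0.002]
contact_force: [1.4, -1.2, 0.2]
grip_width: 0.0274
gripper_force: 79.9
clock: 8.05
tcp_pos: [0.4417, -0.1416, 0.1436]
orientation: [2.419, 2.004, 0.0]
contact_force: [0.7, -0.2, -1.6]
grip_width: 0.0275
gripper_force: 79.9
t 8.05 tcp [ 0.4417 -0.1416  0.1436] shift [-0.0155 -0.0046  0.0601] rot [ 0.     0.    -0.002]
```

```bash
python3 drive.py '0 0 .03 0 0 0;0 0 .05 0 0 0;0 0 .059 0 0 0;0 0 .062 0 0 0;0 0 .062 0 0 0'; python3 drive.py '0 0 0 0 0 0;0 0 0 0 0 0;0 0 0 0 0 0;0 0 0 0 0 0' .06 40; python3 drive.py '0 0 -.03 0 0 0;0 0 -.08 0 0 0;0 0 -.13 0 0 0;0 0 -.17 0 0 0;0 0 -.17 0 0 0'; python3 -c "
from h import *
go([.515,.155,.26],np.radians(-10.6))"
```

```text
clock: 8.55
tcp_pos: [0.4427, -0.1408, 0.0828]
orientation: [2.417, 2.007, 0.0]
contact_force: [-0.7, 0.4, -1.0]
grip_width: 0.0276
gripper_force: 79.8
clock: 8.95
tcp_pos: [0.4426, -0.141, 0.0827]
orientation: [2.417, 2.006, 0.001]
contact_force: [-0.4, -0.6, 0.3]
grip_width: 0.06
gripper_force: 0.0
clock: 9.45
tcp_pos: [0.4452, -0.1413, 0.2579]
orientation: [2.411, 2.001, 0.009]
contact_force: [0.7, -0.1, -0.7]
grip_width: 0.0599
gripper_force: 0.0
t 9.45 tcp [ 0.4452 -0.1413  0.2579] shift [ 0.3041  0.0141 -0.0024] rot [ 0.011  0.001 -0.   ]
```

```bash
python3 drive.py '.047 .003 0 0 0 0;.094 .006 0 0 0 0;.141 .009 0 0 0 0;.188 .012 0 0 0 0;.225 .014 0 0 0 0';python3 drive.py '0 0 0 0 0 0;0 0 0 0 0 0'
python3 - <<'E'
from h import *
go([.505,.09,.26],np.radians(-10.6))
c=r.camera_info("wrist");i,d=r.grab_frame("wrist");cv2.imwrite("pics/w3.png",i)
h=cv2.cvtColor(i,cv2.COLOR_BGR2HSV)
x=np.array([.183,.983]);y=np.array([-.983,.183]);c0=np.array([.529,.1717])
for b in (0,52):
    P=np.r_[c0+26*x/1000+b*y/1000,.042]; q=c["R"]@P+c["t"];u=q[:2]/q[2]*c["camera_matrix"][0,0]+c["camera_matrix"][:2,2];print(P,u,h[int(u[1])-14:int(u[1])+15:4,int(u[0])-14:int(u[0])+15:14].reshape(-1,3)[:9].tolist())
E
```

```text
clock: 9.95
tcp_pos: [0.4974, 0.0806, 0.2519]
orientation: [-2.415, -2.008, -0.0]
contact_force: [0.3, -0.7, -0.5]
grip_width: 0.06
gripper_force: 0.0
clock: 10.15
tcp_pos: [0.497, 0.0784, 0.2516]
orientation: [-2.414, -2.009, 0.002]
contact_force: [0.3, -0.3, 0.4]
grip_width: 0.06
gripper_force: 0.0
t 10.15 tcp [0.497  0.0784 0.2516] shift [ 0.0128  0.0057 -0.0085] rot [-0.001  0.     0.002]
[0.533758 0.197258 0.042   ] [336.43197081  33.48000404] [[109, 169, 152], [109, 172, 151], [109, 171, 139], [109, 165, 218], [19, 61, 159], [109, 167, 220], [109, 161, 220], [20, 61, 147], [19, 78, 163]]
[0.482642 0.206774 0.042   ] [267.81567432  33.43138494] [[110, 169, 116], [110, 173, 131], [109, 166, 138], [109, 169, 213], [20, 63, 162], [109, 166, 217], [109, 170, 212], [19, 65, 162], [18, 52, 132]]
```

View pics/w3.png

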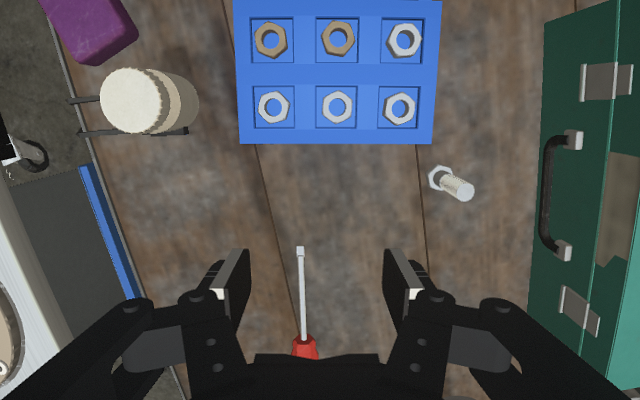

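The wrist view shows the two brass nuts at (270,40) and (338,38), steel in the other four pockets, and the driver lying on the bench. I move forward to centre the nuts and measure.

```bash
python3 drive.py '.04 .003 0 0 0 0;.08 .006 0 0 0 0;.105 .006 0 0 0 0;.105 .006 0 0 0 0;.105 .006 0 0 0 0'
cat >> h.py <<'E'
def nuts(c,i,z,box=(0,0,640,260),amin=150):
    m=mask(i,(12,35,60),(28,170,255),box);n,l,s,ce=cv2.connectedComponentsWithStats(m)
    out=[]
    for k in range(1,n):
        if s[k,4]<amin or s[k,2]>70 or s[k,3]>70: continue
        w=ray("wrist",pts(l==k),z,c)[:,:2]
        h=cv2.convexHull((w*1000).astype(np.float32))[:,0]
        a=np.radians(np.arange(0,180,1.)); pr=h@np.array([np.cos(a),np.sin(a)])
        wd=pr.max(0)-pr.min(0); md=(pr.max(0)+pr.min(0))/2
        S=wd[:60]+wd[60:120]+wd[120:]; f=np.argmin(S)
        A=np.c_[np.cos(a),np.sin(a)];cen=np.linalg.lstsq(A,md,rcond=None)[0]
        out.append((cen.round(1),"flats at deg",f,f+60,f+120,"mean width",S[f]/3,"corners",S.max()/3,"px",ce[k].round()))
    return out
E
python3 - <<'E'
from h import *
c=r.camera_info("wrist");i,d=r.grab_frame("wrist");cv2.imwrite("pics/w4.png",i)
for n in nuts(c,i,.042): print(n)
go([.534,.197,.2],np.radians(-10.6))
E
```

```text
clock: 10.7
tcp_pos: [0.5226, 0.1783, 0.2518]
orientation: [2.418, 2.005, -0.002]
contact_force: [0.3, -0.6, 0.7]
grip_width: 0.06
gripper_force: 0.0
(array([648.5, 294.6]), 'flats at deg', np.int64(21), np.int64(81), np.int64(141), 'mean width', np.float64(18.811302020251293), 'corners', np.float64(19.80682644781726), 'px', array([450.,  17.]))
(array([483.9, 205.8]), 'flats at deg', np.int64(57), np.int64(117), np.int64(177), 'mean width', np.float64(23.63888450376699), 'corners', np.float64(26.056543047856945), 'px', array([266., 169.]))
(array([535. , 197.3]), 'flats at deg', np.int64(9), np.int64(69), np.int64(129), 'mean width', np.float64(23.298866349217132), 'corners', np.float64(25.41615500237052), 'px', array([327., 167.]))
(array([265.3, 216.4]), 'flats at deg', np.int64(51), np.int64(111), np.int64(171), 'mean width', np.float64(20.151421174545195), 'corners', np.float64(20.930074161725162), 'px', array([ 32., 204.]))
(array([242.1, 199.6]), 'flats at deg', np.int64(37), np.int64(97), np.int64(157), 'mean width', np.float64(40.13746010686029), 'corners', np.float64(42.61396739598911), 'px', array([ 15., 225.]))
(array([328.7, 158.9]), 'flats at deg', np.int64(20), np.int64(80), np.int64(140), 'mean width', np.float64(23.283547698583096), 'corners', np.float64(25.21858585641263), 'px', array([114., 250.]))
t 10.75 tcp [0.5227 0.1776 0.2518] shift [0.0213 0.0075 0.0517] rot [-0.001  0.002 -0.002]
```

Run:
```python
from h import *
c=r.camera_info("wrist");o=r.get_obs();R=Rot.from_rotvec(o["orientation"])
print("cam in tool",R.inv().apply(-c["R"].T@c["t"]-o["tcp_pos"]),o["joints"].round(2))
go([.4839,.2058,.145],np.radians(-3))
```

```text
cam in tool [ 0.06973388 -0.00059929 -0.06969432] [-0.    0.39 -0.55  1.87  0.24  0.95 -0.85]
t 10.75 tcp [0.5227 0.1776 0.2518] shift [ 0.0207 -0.0433  0.1067] rot [-0.001  0.002 -0.135]
```

```bash
python3 drive.py '.01 -.02 0.03 0 0 -.07;.021 -.043 .06 0 0 -.135;.021 -.043 .09 0 0 -.135;.021 -.043 .107 0 0 -.135;.021 -.043 .107 0 0 -.135' .038 30
python3 - <<'E'
from h import *
go([.4839,.2058,.107],np.radians(-3))
E
```

```text
clock: 11.25
tcp_pos: [0.4831, 0.2054, 0.143]
orientation: [-2.279, -2.162, 0.009]
contact_force: [0.3, 0.4, 0.2]
grip_width: 0.0379
gripper_force: 0.0
t 11.25 tcp [0.4831 0.2054 0.143 ] shift [0.0006 0.0009 0.036 ] rot [-0.004  0.004 -0.   ]
```

```bash
python3 drive.py '0 0 .012 0 0 0;0 .001 .024 0 0 0;0 .001 .032 0 0 0;0 .001 .036 0 0 0;0 .001 .036 0 0 0'; python3 drive.py '0 0 0 0 0 0;0 0 0 0 0 0;0 0 0 0 0 0;0 0 0 0 0 0' .015 40; python3 drive.py '0 0 -.01 0 0 0;0 0 -.02 0 0 0;0 0 -.03 0 0 0;0 0 -.05 0 0 0;0 0 -.05 0 0 0'
```

```text
clock: 11.75
tcp_pos: [0.4851, 0.2083, 0.1088]
orientation: [-2.276, -2.165, 0.001]
contact_force: [0.1, -0.8, -0.3]
grip_width: 0.0376
gripper_force: 0.0
clock: 12.15
tcp_pos: [0.4856, 0.2086, 0.1097]
orientation: [2.276, 2.165, 0.001]
contact_force: [1.3, -0.6, 1.3]
grip_width: 0.0218
gripper_force: 39.5
clock: 12.65
tcp_pos: [0.4867, 0.2092, 0.1622]
orientation: [2.275, 2.164, 0.007]
contact_force: [1.3, 0.7, -1.1]
grip_width: 0.0215
gripper_force: 39.2
```

```bash
python3 drive.py '0 0 -.04 0 0 0;-.03 .005 -.07 0 0 0;-.075 .015 -.09 0 0 0;-.12 .025 -.1 0 0 0;-.165 .035 -.1 0 0 0';python3 drive.py '-.045 .01 0 0 0 0;-.09 .02 0 0 0 0;-.135 .03 0 0 0 0;-.18 .04 0 0 0 0;-.225 .05 0 0 0 0';python3 drive.py '-.045 .01 0 0 0 0;-.09 .02 0 0 0 0;-.134 .035 0 0 0 0;-.134 .035 0 0 0 0;-.134 .035 0 0 0 0'
python3 - <<'E'
from h import *
c=r.camera_info("wrist");i,d=r.grab_frame("wrist");cv2.imwrite("pics/w5.png",i)
o=r.get_obs();print(o["joints"].round(2))
h=cv2.cvtColor(i,cv2.COLOR_BGR2HSV)
m=cv2.inRange(h,(0,0,90),(180,45,255));m[300:]=0
n,l,s,ce=cv2.connectedComponentsWithStats(m)
for k in range(1,n):
    if s[k,4]>1500:
        for z in(.003,.02):
            w=(ray("wrist",pts(l==k),z,c)[:,:2]*1000).astype(np.float32)
            print(s[k],z,cv2.minEnclosingCircle(w),cv2.minAreaRect(w)[1])
m0=mask(cv2.imread("pics/top0.png"),(0,0,100),(180,45,255),(355,150,412,202))
n,l,s,ce=cv2.connectedComponentsWithStats(m0);k=1+np.argmax(s[1:,4]);w=(ray("top",pts(l==k),.02)[:,:2]*1000).astype(np.float32)
print("top",s[k],cv2.minEnclosingCircle(w))
E
```

```text
clock: 13.15
tcp_pos: [0.5128, 0.0403, 0.2612]
orientation: [2.274, 2.164, 0.004]
contact_force: [0.8, 0.1, -1.0]
grip_width: 0.0219
gripper_force: 39.4
clock: 13.65
tcp_pos: [0.5505, -0.1874, 0.2593]
orientation: [2.276, 2.165, -0.0]
contact_force: [0.2, 0.6, -0.3]
grip_width: 0.0221
gripper_force: 39.4
clock: 14.15
tcp_pos: [0.5784, -0.3221, 0.2585]
orientation: [-2.278, -2.162, 0.0]
contact_force: [-0.1, 0.3, -0.8]
grip_width: 0.0216
gripper_force: 39.4
[ 0.69  0.53 -0.4   1.61  0.23  1.05  0.18]
[ 181    0   47  105 2363] 0.003 ((481.30499267578125, -197.18142700195312), 47.58791732788086) (32.23431396484375, 93.2471923828125)
[ 181    0   47  105 2363] 0.02 ((486.547607421875, -200.0658416748047), 45.10051727294922) (30.549421310424805, 88.37320709228516)
[   11     3   137   247 11337] 0.003 ((344.7129211425781, -263.03826904296875), 124.87079620361328) (118.65414428710938, 249.05178833007812)
[   11     3   137   247 11337] 0.02 ((357.09515380859375, -262.4803161621094), 118.34385681152344) (112.45210266113281, 236.03387451171875)
[ 476    2  106  234 7191] 0.003 ((785.7905273
[... 419 characters left out ...]
9.59844970703125), 106.00981903076172) (135.35911560058594, 210.9161834716797)
[  77  158  151  142 6651] 0.003 ((394.3323669433594, -375.29693603515625), 95.02705383300781) (165.57403564453125, 149.1596221923828)
[  77  158  151  142 6651] 0.02 ((404.1210021972656, -368.8712463378906), 90.06004333496094) (156.9195556640625, 141.3630828857422)
[ 371  240   87   58 2379] 0.003 ((678.3063354492188, -426.48974609375), 50.63315200805664) (60.00965118408203, 101.2337417602539)
[ 371  240   87   58 2379] 0.02 ((673.251708984375, -417.38824462890625), 47.98654556274414) (56.87300491333008, 95.94221496582031)
top [ 355  155   57   47 1603] ((580.4363403320312, -259.9808349609375), 84.12488555908203)
```

```bash
cat >> h.py <<'E'
def cloud(n,d,c):
    ys,xs=np.nonzero(d>0);uv=np.c_[xs,ys].astype(float)
    p=cv2.undistortPoints(uv[:,None],c["camera_matrix"],np.array([c["k1"],0,0,0,0.]))[:,0]
    return (np.c_[p,np.ones(len(p))]*d[ys,xs][:,None]-c["t"])@c["R"],uv
E
python3 - <<'E'
from h import *
for n in("wrist","top"):
    c=r.camera_info(n);i,d=r.grab_frame(n);P,uv=cloud(n,d,c)
    k=(np.hypot(P[:,0]-.605,P[:,1]+.262)<.072)&(P[:,2]>.014)&(P[:,2]<.024)
    w=P[k];print(n,k.sum(),cv2.minEnclosingCircle((w[:,:2]*1000).astype(np.float32)),np.percentile(w[:,:2],[1,50,99],axis=0).round(4).tolist())
    A=np.c_[2*w[:,:2],np.ones(len(w))];s=np.linalg.lstsq(A,(w[:,:2]**2).sum(1),rcond=None)[0];print(s[:2],np.sqrt(s[2]+s[0]**2+s[1]**2))
E
```

```text
wrist 1951 ((607.8883666992188, -268.9233093261719), 55.67367172241211) [[0.5536, -0.3228], [0.6136, -0.2653], [0.6621, -0.2146]]
[ 0.60773807 -0.26886896] 0.053168764418405186
top 176 ((606.4310913085938, -269.2443542480469), 55.60671615600586) [[0.5538, -0.3235], [0.6224, -0.2744], [0.6603, -0.2147]]
[ 0.60607721 -0.26911116] 0.05297731439807354
```

```bash
python3 -c "
from h import *
go([.607,-.247,.12],np.radians(-3))"
```

```text
t 14.3 tcp [ 0.5791 -0.3189  0.2593] shift [0.073  0.0244 0.1393] rot [-0.    -0.001  0.005]
```

```bash
python3 drive.py '.035 .012 .02 0 0 0;.072 .024 .05 0 0 0;.073 .0244 .09 0 0 0;.073 .0244 .125 0 0 0;.073 .0244 .139 0 0 0';python3 drive.py '0 0 0 0 0 0;0 0 0 0 0 0';python3 -c "
from h import *
go([.607,-.247,.085],np.radians(-3))"
```

```text
clock: 14.8
tcp_pos: [0.6052, -0.2467, 0.1172]
orientation: [-2.269, -2.165, 0.003]
contact_force: [-0.7, 0.0, -1.1]
grip_width: 0.0216
gripper_force: 39.4
clock: 15.0
tcp_pos: [0.6078, -0.2492, 0.1218]
orientation: [2.275, 2.164, 0.002]
contact_force: [0.7, 0.1, -0.7]
grip_width: 0.0221
gripper_force: 39.4
t 15.0 tcp [ 0.6078 -0.2492  0.1218] shift [ 0.0022 -0.001   0.0368] rot [0.002 0.    0.003]
```

```bash
python3 drive.py '.001 0 .012 0 0 0;.002 0 .024 0 0 0;.002 0 .031 0 0 0;.002 0 .034 0 0 0;.002 0 .034 0 0 0';python3 drive.py '0 0 .001 0 0 0;0 0 .002 0 0 0;0 0 .002 0 0 0'
```

```text
clock: 15.5
tcp_pos: [0.6068, -0.2472, 0.0856]
orientation: [-2.276, -2.165, 0.001]
contact_force: [0.3, -0.6, -0.2]
grip_width: 0.0219
gripper_force: 39.4
clock: 15.8
tcp_pos: [0.6072, -0.2473, 0.0845]
orientation: [2.276, 2.165, 0.0]
contact_force: [0.2, 0.3, 0.0]
grip_width: 0.0221
gripper_force: 39.4
```

```bash
python3 drive.py '0 0 .0015 0 0 0;0 0 .0015 0 0 0';python3 drive.py '0 0 .0015 0 0 0;0 0 .0015 0 0 0'
```

```text
clock: 16.0
tcp_pos: [0.6074, -0.2474, 0.0838]
orientation: [2.276, 2.165, 0.0]
contact_force: [-1.8, 0.2, 5.3]
grip_width: 0.0215
gripper_force: 40.1
clock: 16.2
tcp_pos: [0.6075, -0.2473, 0.0837]
orientation: [2.276, 2.164, -0.001]
contact_force: [-5.6, 2.3, 16.6]
grip_width: 0.0215
gripper_force: 41.3
```

```bash
python3 drive.py '0 0 -.0015 0 0 0;0 0 -.0015 0 0 0';python3 drive.py '0 0 0 0 0 0;0 0 0 0 0 0;0 0 0 0 0 0' .033 30;python3 drive.py '0 0 -.02 0 0 0;0 0 -.05 0 0 0;0 0 -.1 0 0 0;0 0 -.15 0 0 0;0 0 -.175 0 0 0'; python3 drive.py '-.04 0 0 0 0 0;-.07 0 0 0 0 0;-.07 0 0 0 0 0;-.07 0 0 0 0 0'
python3 - <<'E'
from h import *
c=r.camera_info("wrist");i,d=r.grab_frame("wrist");cv2.imwrite("pics/w6.png",i)
for n in nuts(c,i,.016,(200,60,560,330)): print(n)
P,uv=cloud("wrist",d,c);k=(np.hypot(P[:,0]-.607,P[:,1]+.249)<.011);print(np.percentile(P[k,2],[5,50,95]))
k=(np.hypot(P[:,0]-.607,P[:,1]+.269)<.072)&(P[:,2]>.0175)&(P[:,2]<.024)
print(cv2.minEnclosingCircle((P[k][:,:2]*1000).astype(np.float32)))
k=(np.hypot(P[:,0]-.607,P[:,1]+.269)<.046)&(P[:,2]>.011)&(P[:,2]<.022)
print(cv2.minEnclosingCircle((P[k][:,:2]*1000).astype(np.float32)))
go([.53,.18,.25],np.radians(-3))
E
```

```text
clock: 16.4
tcp_pos: [0.6075, -0.2474, 0.0837]
orientation: [2.276, 2.164, 0.001]
contact_force: [-1.2, -0.0, 7.3]
grip_width: 0.022
gripper_force: 40.3
clock: 16.7
tcp_pos: [0.6069, -0.2473, 0.0824]
orientation: [-2.276, -2.165, 0.0]
contact_force: [-1.3, -0.2, -0.4]
grip_width: 0.0329
gripper_force: 0.0
clock: 17.2
tcp_pos: [0.6086, -0.2475, 0.2626]
orientation: [2.273, 2.162, 0.005]
contact_force: [-0.6, -1.4, 0.1]
grip_width: 0.0335
gripper_force: 0.0
clock: 17.6
tcp_pos: [0.6031, -0.318, 0.2572]
orientation: [-2.278, -2.162, 0.0]
contact_force: [0.3, 0.2, 0.3]
grip_width: 0.0331
gripper_force: 0.0
(array([ 806.9, -220.7]), 'flats at deg', np.int64(28), np.int64(88), np.int64(148), 'mean width', np.float64(15.90471104660162), 'corners', np.float64(17.572127711574847), 'px', array([538.,  67.]))
(array([ 731.4, -266.7]), 'flats at deg', np.int64(50), np.int64(110), np.int64(170), 'mean width', np.float64(35.322916080355505), 'corners', np.float64(39.161118485850764), 'px', array([454., 122.]))
(array([ 606.8, -250.8]), 'flats at deg', np.int64(57), np.int64(117), np.int64(177), 'mean width', np.float64(23.185460707330922), 'corners', np.float64(25.601050522649757), 'px', array([317., 111.]))
[0.00191395 0.01485669 0.01670982]
((607.6133422851562, -269.30963134765625), 55.841915130615234)
((607.0228881835938, -251.00596618652344), 13.332494735717773)
t 17.65 tcp [ 0.6035 -0.3164  0.2573] shift [ 0.4922 -0.0981  0.0079] rot [-0.001 -0.001  0.003]
```

```bash
python3 drive.py '.045 -.009 0 0 0 0;.09 -.018 0 0 0 0;.135 -.027 0 0 0 0;.18 -.036 0 0 0 0;.225 -.045 0 0 0 0';python3 drive.py '.045 -.009 0 0 0 0;.09 -.018 0 0 0 0;.135 -.027 0 0 0 0;.18 -.036 0 0 0 -.1;.225 -.045 0 0 0 -.209' .036;python3 drive.py '0 0 0 0 0 0;0 0 0 0 0 0'
python3 - <<'E'
from h import *
c=r.camera_info("wrist");i,d=r.grab_frame("wrist");cv2.imwrite("pics/w7.png",i)
for n in nuts(c,i,.042,(150,20,450,300)): print(n)
go([.535,.1965,.145],np.radians(9))
E
```

```text
clock: 18.15
tcp_pos: [0.5691, -0.0866, 0.2579]
orientation: [-2.273, -2.168, -0.001]
contact_force: [-0.6, 0.1, 0.6]
grip_width: 0.033
gripper_force: 0.0
clock: 18.65
tcp_pos: [0.5347, 0.1401, 0.258]
orientation: [2.03, 2.398, 0.001]
contact_force: [1.1, -0.3, -0.1]
grip_width: 0.036
gripper_force: 0.0
clock: 18.85
tcp_pos: [0.5351, 0.1393, 0.2578]
orientation: [-2.032, -2.395, -0.0]
contact_force: [0.5, -1.3, -0.5]
grip_width: 0.0357
gripper_force: 0.0
(array([535. , 196.6]), 'flats at deg', np.int64(9), np.int64(69), np.int64(129), 'mean width', np.float64(22.55017152477987), 'corners', np.float64(25.20030692486986), 'px', array([328., 125.]))
t 18.9 tcp [0.5356 0.1374 0.2577] shift [0.0585 0.0089 0.1126] rot [-0.     0.     0.003]
```

```bash
python3 drive.py '.03 .005 0.02 0 0 0;.058 .009 .04 0 0 0;.058 .009 .08 0 0 0;.058 .009 .112 0 0 0;.058 .009 .112 0 0 0'; python3 -c "
from h import *
go([.535,.1965,.107],np.radians(9))"
```

```text
clock: 19.4
tcp_pos: [0.5337, 0.1927, 0.1417]
orientation: [-2.038, -2.386, 0.013]
contact_force: [-1.3, 0.0, 0.0]
grip_width: 0.0357
gripper_force: 0.0
t 19.4 tcp [0.5337 0.1927 0.1417] shift [0.0037 0.0021 0.0346] rot [-0.008  0.003 -0.   ]
```

```bash
python3 drive.py '.003 .001 .012 0 0 0;.003 .001 .024 0 0 0;.003 .001 .032 0 0 0;.003 .001 .036 0 0 0;.003 .001 .036 0 0 0'; python3 drive.py '0 0 0 0 0 0;0 0 0 0 0 0;0 0 0 0 0 0;0 0 0 0 0 0' .015 40; python3 drive.py '0 0 -.01 0 0 0;0 0 -.02 0 0 0;0 0 -.04 0 0 0;0 0 -.08 0 0 0;0 0 -.12 0 0 0'; python3 -c "
from h import *
go([.607,-.287,.25],np.radians(-3))"
```

```text
clock: 19.9
tcp_pos: [0.5364, 0.1984, 0.1096]
orientation: [-2.038, -2.391, 0.001]
contact_force: [-0.2, 0.6, -0.5]
grip_width: 0.036
gripper_force: 0.0
clock: 20.3
tcp_pos: [0.5368, 0.1988, 0.1104]
orientation: [2.038, 2.39, 0.001]
contact_force: [-0.2, -0.5, 4.6]
grip_width: 0.0215
gripper_force: 39.6
clock: 20.8
tcp_pos: [0.5359, 0.1984, 0.2313]
orientation: [-2.037, -2.391, 0.001]
contact_force: [1.5, -0.4, -0.8]
grip_width: 0.0216
gripper_force: 39.3
t 20.8 tcp [0.5359 0.1984 0.2313] shift [-0.4906 -0.0068 -0.0187] rot [-0.001  0.     0.212]
```

```bash
python3 drive.py '-.045 0 -.01 0 0 0;-.09 0 -.02 0 0 0;-.135 0 -.02 0 0 0;-.18 0 -.02 0 0 0;-.225 0 -.02 0 0 0';python3 drive.py '-.045 0 0 0 0 0;-.09 0 0 0 0 0;-.135 0 0 0 0 0;-.18 -.003 0 0 0 0.1;-.225 -.007 0 0 0 .212';python3 drive.py '0 0 0 0 0 0;0 0 0 0 0 0';python3 -c "
from h import *
go([.607,-.287,.12],np.radians(-3))"
```

```text
clock: 21.3
tcp_pos: [0.572, -0.0254, 0.251]
orientation: [2.037, 2.39, 0.001]
contact_force: [0.1, 0.2, -0.1]
grip_width: 0.0215
gripper_force: 39.3
clock: 21.8
tcp_pos: [0.6007, -0.2486, 0.2508]
orientation: [2.283, 2.157, 0.001]
contact_force: [0.7, -0.6, 0.7]
grip_width: 0.0213
gripper_force: 39.3
clock: 22.0
tcp_pos: [0.6003, -0.2482, 0.2502]
orientation: [2.282, 2.159, 0.0]
contact_force: [-0.6, 2.0, -0.1]
grip_width: 0.0211
gripper_force: 39.3
t 22.0 tcp [ 0.6003 -0.2482  0.2502] shift [-0.0383  0.0088  0.1302] rot [ 0.     0.    -0.003]
```

```bash
python3 drive.py '-.038 .0088 .01 0 0 0;-.038 .0088 .05 0 0 0;-.038 .0088 .09 0 0 0;-.038 .0088 .12 0 0 0;-.038 .0088 .13 0 0 0';python3 drive.py '0 0 0 0 0 0;0 0 0 0 0 0';python3 -c "
from h import *
go([.607,-.287,.086],np.radians(-3))"
```

```text
clock: 22.5
tcp_pos: [0.6061, -0.2825, 0.1168]
orientation: [-2.272, -2.162, 0.002]
contact_force: [-0.7, 1.0, 0.2]
grip_width: 0.0215
gripper_force: 39.3
clock: 22.7
tcp_pos: [0.6088, -0.2847, 0.1217]
orientation: [2.277, 2.162, 0.002]
contact_force: [0.3, -0.4, -0.3]
grip_width: 0.0217
gripper_force: 39.3
t 22.7 tcp [ 0.6088 -0.2847  0.1217] shift [-0.0024 -0.0018  0.0357] rot [0.003 0.    0.001]
```

```bash
python3 drive.py '-.003 -.002 .012 0 0 0;-.003 -.002 .024 0 0 0;-.003 -.002 .031 0 0 0;-.003 -.002 .034 0 0 0;-.003 -.002 .034 0 0 0';python3 drive.py '0 0 .001 0 0 0;0 0 .002 0 0 0;0 0 .002 0 0 0'; python3 drive.py '0 0 .001 0 0 0;0 0 .001 0 0 0'
```

```text
clock: 23.2
tcp_pos: [0.6051, -0.288, 0.0852]
orientation: [-2.279, -2.161, 0.0]
contact_force: [0.5, -0.0, -1.3]
grip_width: 0.0216
gripper_force: 39.3
clock: 23.5
tcp_pos: [0.6057, -0.2882, 0.0844]
orientation: [2.279, 2.161, 0.0]
contact_force: [-1.1, -0.1, 3.2]
grip_width: 0.0218
gripper_force: 39.7
clock: 23.7
tcp_pos: [0.6058, -0.2881, 0.0843]
orientation: [2.279, 2.161, 0.0]
contact_force: [-4.3, 1.9, 11.4]
grip_width: 0.0217
gripper_force: 40.5
```

Contact; releasing and checking.

```bash
python3 drive.py '0 0 -.001 0 0 0;0 0 -.001 0 0 0';python3 drive.py '0 0 0 0 0 0;0 0 0 0 0 0;0 0 0 0 0 0' .033 30;python3 drive.py '0 0 -.02 0 0 0;0 0 -.05 0 0 0;0 0 -.1 0 0 0;0 0 -.15 0 0 0;0 0 -.175 0 0 0'; python3 drive.py '-.03 0 0 0 0 0;-.05 0 0 0 0 0;-.05 0 0 0 0 0;-.05 0 0 0 0 0'
python3 - <<'E'
from h import *
c=r.camera_info("wrist");i,d=r.grab_frame("wrist")
for n in nuts(c,i,.016,(200,60,440,330)): print(n)
P,uv=cloud("wrist",d,c)
for q in(-.2508,-.289):
    q=np.hypot(P[:,0]-.607,P[:,1]-q);k=(q>.008)&(q<.011);print(np.percentile(P[k,2],[5,50,95]))
k=(np.hypot(P[:,0]-.607,P[:,1]+.269)<.072)&(P[:,2]>.0175)&(P[:,2]<.024)
print("dish",cv2.minEnclosingCircle((P[k][:,:2]*1000).astype(np.float32)))
i,d=r.grab_frame("top");c=r.camera_info("top");P,uv=cloud("top",d,c)
a=cv2.imread("pics/top0.png")
for n,(x0,y0,x1,y1) in dict(jar=(193,243,222,270),tall=(254,158,272,178),dark=(418,168,434,186)).items():
    print(n,cv2.absdiff(a,i)[y0:y1,x0:x1].mean().round(2))
m=mask(i,(0,150,60),(6,255,255),(290,200,380,260))
print("handle",cv2.minAreaRect((ray("top",pts(m),.014)[:,:2]*1000).astype(np.float32)))
w=ray("top",pts(m),.014);print("red max z",P[np.isin(uv[:,1]*640+uv[:,0],pts(m)@[1,640]),2].max())
h=np.array([.540,.2307]);xa=np.array([.183,.983]);e=(P[:,:2]-h);ux=e@xa;uy=e@[-.983,.183]
k=(abs(uy)<.075)&(ux>0)&(ux<.14)&(P[:,2]>.05);print("cover",k.sum(),np.percentile(P[k,2],[50,99]),np.median(np.arctan2(P[k,2]-.0345,-ux[k])))
E
```

```text
clock: 23.9
tcp_pos: [0.6057, -0.2882, 0.0844]
orientation: [2.279, 2.161, 0.001]
contact_force: [-1.4, 0.5, 5.8]
grip_width: 0.0214
gripper_force: 40.0
clock: 24.2
tcp_pos: [0.6052, -0.2881, 0.0835]
orientation: [-2.279, -2.162, 0.0]
contact_force: [-0.8, 0.2, 0.5]
grip_width: 0.033
gripper_force: 0.0
clock: 24.7
tcp_pos: [0.6069, -0.2885, 0.2637]
orientation: [2.276, 2.158, 0.004]
contact_force: [1.0, -0.1, -0.1]
grip_width: 0.0332
gripper_force: 0.0
clock: 25.1
tcp_pos: [0.6018, -0.3387, 0.2572]
orientation: [-2.28, -2.158, 0.001]
contact_force: [0.7, 0.5, -0.7]
grip_width: 0.0332
gripper_force: 0.0
(array([ 606.7, -251.3]), 'flats at deg', np.int64(57), np.int64(117), np.int64(177), 'mean width', np.float64(23.1238630842491), 'corners', np.float64(25.807520491471536), 'px', array([318.,  87.]))
(array([ 604.8, -290. ]), 'flats at deg', np.int64(58), np.int64(118), np.int64(178), 'mean width', np.float64(23.287694083161057), 'corners', np.float64(25.409424103691077), 'px', array([318., 132.]))
[0.01426865 0.01561595 0.01686227]
[0.00252495 0.01547356 0.01681676]
dish ((607.7622680664062, -269.1426696777344), 56.167701721191406)
jar 6.01
tall 7.17
dark 23.66
handle ((441.7839660644531, -139.85174560546875), (106.65491485595703, 32.000732421875), 81.0569839477539)
red max z 0.033946722056434724
cover 2057 [0.09259421 0.1415039 ] 2.3278284194193897
```

```bash
python3 drive.py '.05 0 0 0 0 0;.1 0 0 0 0 0;.15 -.02 0 0 0 0;.2 -.04 0 0 0 0;.24 -.06 0 0 0 0'; python3 drive.py '.05 0 0 0 0 0;.1 0 0 0 0 0;.1 0 0 0 0 0;.1 0 0 0 0 0'
python3 - <<'E'
from h import *
i,d=r.grab_frame("top");a=cv2.imread("pics/top0.png")
print("dark",cv2.absdiff(a,i)[168:186,418:434].mean())
c=r.camera_info("scene");b=cv2.imread("pics/scene0.png");i,d=r.grab_frame("scene")
for n,P in dict(dark=(.597,-.369,.03),tall=(.612,.06,.03),jar=(.378,.175,.05)).items():
    q=c["R"]@P+c["t"];u=(q[:2]/q[2]*c["camera_matrix"][0,0]+c["camera_matrix"][:2,2]).astype(int);print(n,u,cv2.absdiff(b,i)[u[1]-12:u[1]+12,u[0]-9:u[0]+9].mean())
E
```

```text
clock: 25.7
tcp_pos: [0.5556, -0.094, 0.2585]
orientation: [-2.276, -2.164, -0.001]
contact_force: [0.5, 0.5, 0.4]
grip_width: 0.0333
gripper_force: 0.0
clock: 26.1
tcp_pos: [0.5613, 0.0051, 0.2587]
orientation: [-2.273, -2.167, -0.0]
contact_force: [-0.1, -1.0, -0.1]
grip_width: 0.0328
gripper_force: 0.0
dark 7.033564814814815
dark [359 153] 5.287037037037037
tall [252 209] 7.328703703703703
jar [281 267] 6.182098765432099
```

All is in place: the bystanders are unmoved (the differences are at noise level), and both nuts lie flat in the dish.

```bash
python3 -c "
from bench import r
print(r.hand_in())"
```

```text
the job is handed in; nothing more can be done
None
```

I pried the cover up with the screwdriver and swung it fully back, laid the driver on the bench, and set both brass nuts flat in the dish. My last camera checks showed the bolts and jar where they started, and I handed the job in at about 26 s; no verdict came back.

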